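# Snap the lid onto the open leaf-sample cup

### The arm

A 6-joint arm with a two-finger parallel gripper is mounted at the origin on a cart in front of the work surface, level with it; the furniture and walls round the work are solid. World frame = base frame: x ahead of the robot, y to its left, z up, the work surface at z = 0. Lengths are in mm, angles in rad, forces in N, time in s.
With the tool pointing down it reaches from about 350 to 975 mm from the base axis. Payload 7.1 kg.
Tool frame: the origin (TCP) lies midway between the tips of the shut fingers; the grasp point (between the pads) lies 19 mm behind it (ctrl.tcp_to_grasp is the distance from the TCP to the grasp point, in mm); z points along the fingers, y is the line along which they close (so a half turn about z gives the same grasp; the last joint's range is limited). The gripper opens to 88 mm and grips with 3 to 60 N. Pads are 20 mm wide; open, the fingers measure 115 mm over their backs; the gripper's body (75 mm by 178 mm) begins 61 mm behind the grasp point.
Start: joints at [-1.28, 0.423, 1.63, -0, 1.089, -0.019], TCP at [190.56, -595.224, 222.675] pointing down, gripper open.
Joint ranges: [-3, 3], [-0.9, 2.11], [0.09, 2.58], [-1.31, 4.45], [0.11, 2.69], [-2.54, 2.54]. Speed limits (rad/s): [2.39, 2.39, 3.01, 3.14, 3.14, 3.14].

### API

Orientations are given as a rotation vector (axis times angle).
In Python, from workcell import get_obs, cams, ticket, boxes_of, ctrl gives the robot as it stands.
- The arm moves only by the shell command python3 -m creep 'ROWS' [OPENING]. ROWS is JSON, one flat list of numbers, 4 for each row, row after row: the shift along the world's x, y, z in m, then the turn about the world's z in rad. In form: [tx, ty, tz, spin, tx, ty, tz, spin, ...]. A call has 1 to 10 rows; each row is the pose to reach, as a shift and turn from the pose commanded when the call began; what a row does not reach only later rows make up. A row lasts 1/12 s, in which the tool goes at most 41.7 mm and 7.16 degrees, less where a joint would pass 70% of its speed; a pose out of reach is approached as far as the arm can. A call with a gripper value outside its range is refused whole. OPENING is the opening, from 0 (shut) to 1 (fully open), set as the call begins (- or left out, the last holds). The fingers move at their own pace and stop on an object; the grip force is fixed at half the most. Time passes only in rows, so rows that repeat a pose let the fingers close. It gives the time, the measured TCP pose, the force, the opening and the grip force at its end, in the units of the state.
- get_obs(): the state, without advancing time (a new reading comes with each control period).
- cams.get_image(name): name is "side" or "top"; returns (picture, depth): 480x640x3 uint8, red, green, blue; 480x640 float32, mm along the optical axis (not along the pixel's ray), 0 where there is no reading.
- cams.get_calibration(name): a dict with "mtx" (3x3 intrinsics, pixels), "D" ([k1, k2, p1, p2, k3] as OpenCV has them; the pictures are not rectified), "R" (3x3) and "t" (3): a world point X has camera coordinates R X + t. Camera axes: x right, y down, z forward; pixel columns grow to the right and rows downward; lengths in mm; the calibration is good to about 2 mm. A picture is of the moment at which its call begins. get_calibration takes no time and is no camera call.
- ticket.close_job(): hands the job in; it is judged then, once.
Trained networks look in the newest picture that a camera, given by its name, has taken for a name from the list of things; names that differ only in an ending like _2 or _b are one class to them, and where a whole thing is asked for, a point or a joint stands for the part that bears it (a point fixed in the world has none). Each returns a list of dicts, best first, with "score" (0 to 1); they miss things now and then, are a little off and sometimes report something else, mostly with a low value. They report only what shows in the picture. A call takes as long as a camera call. They do not tell look-alikes from the thing itself.
- boxes_of(camera, target): "centre" ([column, row] in pixels, amid what is visible of it).
The state is a dict: "t": time; "qpos": joint angles; "qvel": joint speeds; "joint_torque": joint torques, N m; "ee_pos": TCP position; "orientation": TCP orientation; "ft_force": force on the tool from outside, world axes, zero at the start; "moment": the same for the moment, N m; "width": finger opening in mm; "grasp_force": force on a finger pad.
Only numpy, scipy, OpenCV 4.12 (cv2) and the standard library are available. Lean on these libraries where they do the work, as an engineer would, in place of code of your own. Each camera call takes 0.05 s, during which the arm holds its last target. There are 200 camera calls.

### The job

Close the open leaf-sample cup with the blue snap lid: set the lid loosely and level on the cup's rim and let go of it, so that its clips are free to spread. Then push it straight down from above until it clicks fully home and flush all round, and keep pushing: the program finishes with the fingers still bearing firmly down on the closed cup, which stands upright on the worktop. Leave the cups that are already closed where they stand.

Things in the scene. Friction and masses are not known exactly. Their poses are not given: they have to be found in the camera images.
- open_cup: the one cup without a lid: clear plastic sample cup with green leaf pieces inside, 86 mm high, 50 mm wide, 0.15 kg, loose on the worktop. Origin: centre of its underside, z up along its axis. A rounded clear bead, 3.6 mm thick, 53 mm outer diameter, runs round the outside just below the rim, its middle 83 mm above the underside
- snap_lid: blue round snap lid, 62 mm across, 18 mm high, 0.04 kg, lying loose on the worktop right way up (open side down). Origin: centre of the skirt's lower edge, z up; any yaw fits. A tapered plug inside (31 mm across at its foot, 39 mm from 5 mm up) centres it in the cup's mouth; six sprung clips in the skirt spread 2 mm to pass the cup's bead. Squeezing the skirt blocks the clips
- closed_cup_1: a cup of the same kind already closed with the same blue lid, 62 mm across, 90 mm high, loose; not to be disturbed. Origin: centre of its underside
- closed_cup_2: another closed cup of the same kind, farther back, 62 mm across, 90 mm high, loose; not to be disturbed. Origin: centre of its underside
- cup_rim (a point): centre of the open cup's mouth, on its axis at the height of the rim, 86 mm above the underside; the mouth is 40 mm wide inside
- lid_pad (a point): centre of the raised round pad (23 mm across) on the lid's top, where to push, 18 mm above the lid's origin. Lid loose on the rim: pad about 95 mm above the cup's underside (lid's origin 77 mm); clicked home: 90 mm (origin 72 mm). The push grows to roughly 8 to 12 N in the first 2 to 3 mm, falls away as the clips snap over the bead, then rises hard at the stop
There are look-alikes about, which are no part of the job. Several things have the shape of the snap_lid; the one meant has the colours described above.

How it is judged:
By the outcome, as a careful person would: the job done as asked, in the order asked, and still so for the second after the job is handed in, while the arm keeps its last pose, push and grip.
It also fails if it takes over 45 s, if anything falls off the work surface, if the arm or the gripper's body presses on something with over 40 N, if the wrist force passes 120 N, or if a joint passes its speed limit or range.

## Working session

There is one attempt and no reset: what is moved stays moved. The work goes in short steps, Python scripts to look and compute and a shell command to move; the robot and the scene stay as the last step left them, time stands still between calls to the robot, and variables do not carry over. Pictures are saved under pics/ and viewed, at most 10 in all, crops included, and the job is handed in when it is done.

```bash
mkdir -p pics
python3 - <<'E'
from workcell import get_obs, cams, boxes_of
import cv2, numpy as np
for n in ("top","side"):
    im,d=cams.get_image(n); cv2.imwrite(f"pics/{n}0.png",im[:,:,::-1]); np.savez(f"pics/{n}0.npz",im=im,d=d)
    for t in ("open_cup","snap_lid","closed_cup_1"):
        print(n,t,[(np.round(b["centre"]).tolist(),round(b["score"],2)) for b in boxes_of(n,t)])
    c=cams.get_calibration(n); print((-c["R"].T@c["t"]).round(), c["R"][2].round(2))
o=get_obs(); print(o["t"],o["ee_pos"],o["orientation"],o["width"])
E
```

```text
top open_cup [([415.0, 272.0], 0.61)]
top snap_lid [([325.0, 276.0], 0.79), ([354.0, 219.0], 0.74), ([360.0, 339.0], 0.73), ([414.0, 271.0], 0.65), ([304.0, 339.0], 0.61), ([298.0, 224.0], 0.6)]
top closed_cup_1 [([313.0, 135.0], 0.71), ([240.0, 286.0], 0.66)]
[ 494. -242.  934.] [ 0.07 -0.   -1.  ]
side open_cup [([279.0, 302.0], 0.61)]
side snap_lid [([215.0, 300.0], 0.95), ([220.0, 277.0], 0.89), ([339.0, 299.0], 0.76), ([338.0, 267.0], 0.71)]
side closed_cup_1 [([269.0, 233.0], 0.94), ([420.0, 254.0], 0.64)]
[  510. -1110.   436.] [ 0.06  0.92 -0.39]
0.4 [ 190.52476252 -595.161079    222.56957172] [-3.10376538e+00 -4.84652823e-01  8.52914526e-05] 87.86258169328343
```

View pics/top0.png

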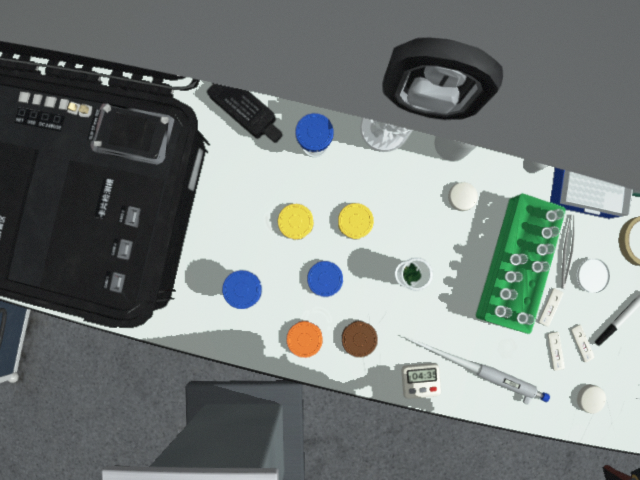

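View pics/side0.png

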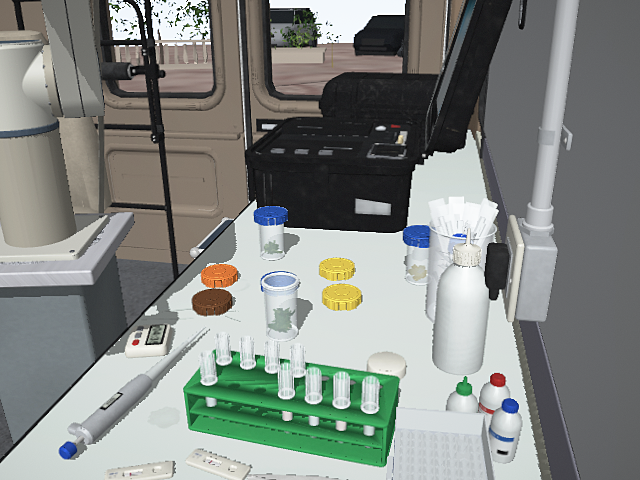

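The top view shows the loose blue lid at (325,278), with closed cups at (242,289) and (314,132). The open cup is at (414,272), and the yellow, orange and brown lids are look-alikes. In the side view the open cup, at (281,303), hides the blue lid.

```bash
cat > h.py <<'E'
import cv2, numpy as np
from workcell import cams, get_obs
from scipy.spatial.transform import Rotation as Ro
def ray(n,px,z):
    c=cams.get_calibration(n); u=cv2.undistortPoints(np.float64(px).reshape(-1,1,2),np.array(c["mtx"]),np.array(c["D"]))[:,0]
    R=np.array(c["R"]);o=-R.T@np.array(c["t"]).ravel(); d=np.c_[u,np.ones(len(u))]@R
    return o+d*((z-o[2])/d[:,2])[:,None]
def cloud(n,d,m):
    c=cams.get_calibration(n); v,u=np.nonzero(m&(d>0))
    p=cv2.undistortPoints(np.float64(np.c_[u,v]).reshape(-1,1,2),np.array(c["mtx"]),np.array(c["D"]))[:,0]
    return (np.c_[p,np.ones(len(p))]*d[v,u][:,None]-np.array(c["t"]).ravel())@np.array(c["R"])
def circ(P):
    (x,y),r=cv2.minEnclosingCircle(np.float32(P[:,:2])); return np.round([x,y,r],1)
def tool():
    o=get_obs(); R=Ro.from_rotvec(o["orientation"]).as_matrix(); y=R[:,1]
    return o, np.arctan2(y[1],y[0]), R
E
python3 - <<'E'
from h import *
f=np.load("pics/top0.npz"); im,d=f["im"],f["d"]
hsv=cv2.cvtColor(im,cv2.COLOR_RGB2HSV); m=((hsv[...,0]>100)&(hsv[...,0]<130)&(hsv[...,1]>150)&(hsv[...,2]>60)).astype(np.uint8)
k,l,s,c=cv2.connectedComponentsWithStats(m)
for i in range(1,k):
    if s[i,4]>300:
        P=cloud("top",d,l==i); zt=np.median(P[:,2]); 
        hull=np.argwhere(l==i)[:,::-1]; 
        print(c[i].round(1),s[i,:5],"z",zt.round(1),"cloud",P[P[:,2]>zt-8].mean(0).round(1),circ(P[P[:,2]>zt-8]),"ray",ray("top",[c[i]],zt).round(1))
w=np.zeros(d.shape,bool); w[245:300,385:445]=1
P=cloud("top",d,w); print("cup z>75:",(P[:,2]>75).sum(),circ(P[P[:,2]>75]),np.percentile(P[:,2],[1,50,95,99]).round(1))
g=cv2.resize(im[235:305,375:455],None,fx=7,fy=7,interpolation=cv2.INTER_CUBIC); cv2.imwrite("pics/cup1.png",g[:,:,::-1])
for n,p in (("yellow",(355,220)),("yel2",(295,221)),("or",(304,339)),("br",(360,339))): print(n,ray("top",[p],17).round(0))
o,a,R=tool(); print(a,R.round(3),o["ft_force"])
E
```

```text
[314.1 131.9] [ 296  114   37   37 1092] z 88.3 cloud [ 723.8 -238.1   88.3] [ 724.7 -237.9   30.7] ray [[ 723.8 -238.1   88.3]]
[559.9 190.2] [551 169  33  43 363] z 27.3 cloud [ 629.2 -670.5   32. ] [ 632.4 -691.4   43.1] ray [[ 632.1 -669.3   27.3]]
[324.6 278.4] [308 262  34  34 937] z 16.6 cloud [ 487.9 -250.5   16.6] [ 488.1 -250.6   29.5] ray [[ 487.9 -250.6   16.6]]
[241.5 289.1] [ 223  271   38   37 1123] z 88.6 cloud [ 474.2 -118.6   88.5] [ 474.2 -118.2   29.9] ray [[ 474.2 -118.6   88.6]]
cup z>75: 310 [ 493.3 -395.6   26.7] [-4.   0.5 85.1 87.2]
yellow [[ 587. -305.   17.]]
yel2 [[ 587. -202.   17.]]
or [[ 386. -213.   17.]]
br [[ 384. -309.   17.]]
-1.2609981703667148 [[ 0.952  0.305 -0.   ]
 [ 0.305 -0.952  0.   ]
 [-0.    -0.    -1.   ]] [-0.16524628  0.10533902 -0.05899798]
```

View pics/cup1.png

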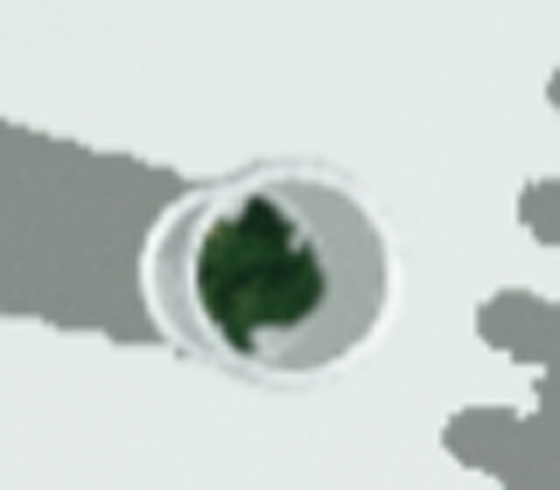

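The cup crop shows the rim ring centred at about crop (294,271), which is pixel (416.6,273.3). That agrees with the depth fit of (493,-396). The lid is at (488,-250.5), with its top at 16.6 mm. Next I move above the lid with the fingers along y.

```bash
python3 -c "
from h import *
print(ray('top',[(416.6,273.3),(416,273)],85).round(1))"
python3 -m creep '[0.03,0.035,0,-0.1,0.06,0.07,0,-0.2,0.09,0.1,0,-0.31,0.12,0.14,0,-0.31,0.15,0.17,0,-0.31,0.17,0.2,0,-0.31,0.195,0.23,0,-0.31,0.22,0.255,0,-0.31,0.25,0.29,0,-0.31,0.26,0.3,0,-0.31]' 1
```

```text
[[ 493.2 -396.1   85. ]
 [ 493.7 -395.2   85. ]]
t: 1.23
ee_pos: [452.6, -292.2, 222.9]
orientation: [-3.141, -0.003, -0.001]
ft_force: [0.3, -0.5, 0.3]
width: 87.6
grasp_force: 0.0
```

```bash
python3 -m creep '[0.02,0.025,0,0,0.037,0.044,0,0,0.037,0.044,-0.04,0,0.037,0.044,-0.08,0,0.037,0.044,-0.11,0,0.037,0.044,-0.13,0,0.037,0.044,-0.14,0,0.037,0.044,-0.14,0,0.037,0.044,-0.14,0]'
```

```text
t: 1.98
ee_pos: [487.8, -251.4, 83.0]
orientation: [-3.142, 0.0, -0.0]
ft_force: [-0.0, -0.1, 0.3]
width: 87.8
grasp_force: 0.0
```

```bash
python3 -m creep '[0,0.001,-0.03,0,0,0.001,-0.055,0,0,0.001,-0.07,0,0,0.001,-0.079,0,0,0.001,-0.079,0,0,0.001,-0.079,0]' && python3 -m creep '[0,0,0,0,0,0,0,0,0,0,0,0,0,0,0,0,0,0,0,0,0,0,0,0,0,0,0,0,0,0,0,0]' 0.5
python3 - <<'E'
from h import *
im,d=cams.get_image("side"); cv2.imwrite("pics/s1.png",cv2.resize(im[180:360,180:420],None,fx=3,fy=3)[:,:,::-1])
E
```

```text
t: 2.48
ee_pos: [488.4, -250.8, 4.8]
orientation: [3.141, -0.0, 0.002]
ft_force: [-0.6, -0.1, 1.1]
width: 87.7
grasp_force: 0.0
t: 3.15
ee_pos: [487.9, -250.5, 4.3]
orientation: [3.141, -0.0, 0.001]
ft_force: [-0.5, 0.1, 6.7]
width: 60.5
grasp_force: 30.0
```

View pics/s1.png

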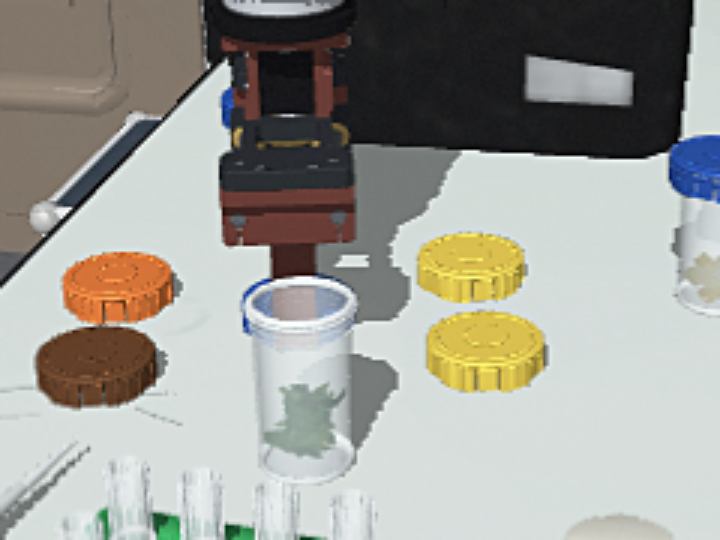

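The lid is gripped (width 60.5 mm, 30 N). I lift it and carry it over the cup.

```bash
python3 -m creep '[0,0,0.02,0,0,0,0.05,0,0,0,0.09,0,0,0,0.12,0,0,-0.02,0.13,0,0.002,-0.05,0.13,0,0.004,-0.08,0.13,0,0.005,-0.11,0.13,0,0.0055,-0.13,0.13,0,0.0055,-0.145,0.13,0]' && python3 -m creep '[0,0,0,0,0,0,0,0,0,0,0,0]'
python3 - <<'E'
from h import *
for n in("top","side"):
    im,d=cams.get_image(n)
    hsv=cv2.cvtColor(im,cv2.COLOR_RGB2HSV); m=((hsv[...,0]>100)&(hsv[...,0]<130)&(hsv[...,1]>150)&(hsv[...,2]>60)).astype(np.uint8)
    k,l,s,c=cv2.connectedComponentsWithStats(m)
    for i in range(1,k):
        if s[i,4]>150:
            P=cloud(n,d,l==i); print(n,c[i].round(),s[i,4],"med",np.median(P,0).round(1),"min",np.percentile(P,3,0).round(1),"max",np.percentile(P,97,0).round(1))
    if n=="side": cv2.imwrite("pics/s2.png",cv2.resize(im[150:350,180:400],None,fx=3,fy=3)[:,:,::-1])
E
```

```text
t: 4.03
ee_pos: [492.9, -397.1, 133.6]
orientation: [3.141, -0.002, 0.0]
ft_force: [-0.2, -0.4, -1.7]
width: 60.6
grasp_force: 30.0
t: 4.28
ee_pos: [492.6, -394.0, 133.2]
orientation: [-3.14, 0.0, 0.002]
ft_force: [-0.2, 0.7, -0.6]
width: 60.6
grasp_force: 30.0
top [314. 132.] 1091 med [ 723.6 -238.    88.3] min [ 697.4 -263.7   85.2] max [ 750.5 -212.2   91.2]
top [560. 190.] 360 med [ 633.4 -666.1   27.3] min [ 597.4 -702.6    7.7] max [ 668.9 -658.3   44. ]
top [241. 289.] 1119 med [ 474.3 -118.4   88.5] min [ 449.1 -144.7   85.5] max [499.5 -92.4  91.2]
side [261. 218.] 162 med [ 458.4 -141.6   81.6] min [ 445.5 -150.7   71.4] max [ 467.7 -124.5   87.5]
side [417. 236.] 501 med [ 716.4 -253.4   85.8] min [ 696.6 -271.    71.1] max [ 735.9 -216.8   87.8]
side [262. 246.] 262 med [ 473.  -409.   142.1] min [ 463.9 -422.2  128.3] max [ 480.  -378.8  144.4]
side [293. 245.] 325 med [ 512.6 -410.5  142.6] min [ 504.8 -423.1  128.9] max [ 522.4 -375.8  144.4]
side [510. 405.] 196 med [ 723.6 -660.5   64.8] min [ 717.4 -664.8   59.3] max [ 731.2 -651.8   66.8]
side [ 68. 450.] 213 med [ 271.9 -640.2   14.9] min [ 263.9 -644.1    7.4] max [ 277.3 -633.1   19.3]
```

View pics/s2.png

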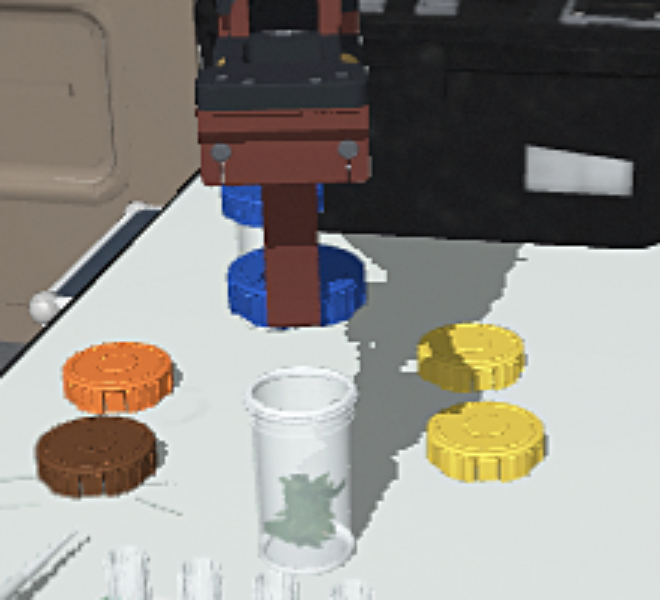

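The lid hangs level in the fingers above the cup. The cup rim is at crop (302,393), which is side pixel (280.5,281), and I check that by ray.

```bash
python3 - <<'E'
from h import *
print(ray("side",[(280.5,281)],85).round(1))
im,d=cams.get_image("side"); w=np.zeros(d.shape,bool); w[265:300,255:305]=1
P=cloud("side",d,w); Q=P[(P[:,2]>70)&(P[:,2]<100)&(P[:,1]<-360)&(P[:,1]>-430)]
print(len(Q),Q.min(0).round(1),Q.max(0).round(1),circ(Q)); print(get_obs()["ee_pos"].round(1))
E
python3 -m creep '[0,0,0,0,0,0,0,0]'
```

```text
[[ 494.5 -404.    85. ]]
686 [ 467.5 -424.7   70. ] [ 519.9 -372.    85.4] [ 494.6 -398.2   27.2]
[ 493.1 -394.   133.6]
t: 4.6
ee_pos: [493.2, -394.6, 133.8]
orientation: [-3.142, -0.001, 0.0]
ft_force: [-0.7, -0.7, 0.1]
width: 60.4
grasp_force: 30.0
```

```bash
python3 -m creep '[0.001,-0.002,0,0,0.001,-0.002,-0.015,0,0.001,-0.002,-0.03,0,0.001,-0.002,-0.038,0,0.001,-0.002,-0.042,0,0.001,-0.002,-0.046,0,0.001,-0.002,-0.049,0,0.001,-0.002,-0.05,0,0.001,-0.002,-0.05,0,0.001,-0.002,-0.05,0]'
python3 - <<'E'
from h import *
im,d=cams.get_image("side"); cv2.imwrite("pics/s3.png",cv2.resize(im[200:360,200:360],None,fx=3.7,fy=3.7)[:,:,::-1])
E
```

```text
t: 5.43
ee_pos: [494.3, -397.4, 84.0]
orientation: [3.141, -0.0, 0.001]
ft_force: [-0.5, -0.7, -0.8]
width: 60.6
grasp_force: 30.0
```

View pics/s3.png

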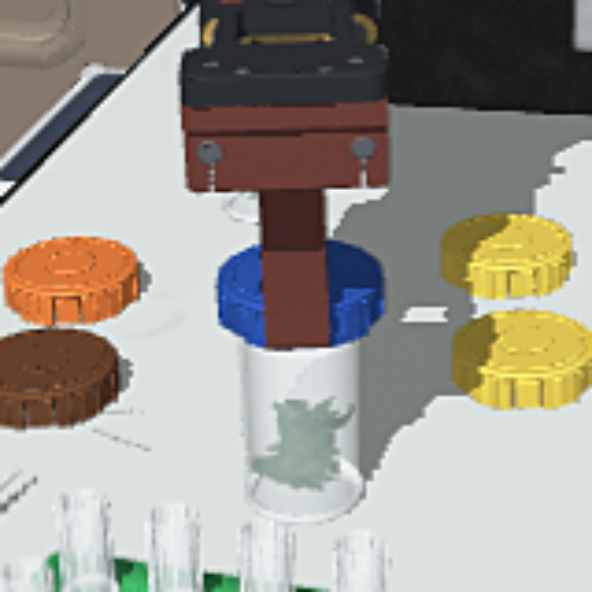

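The lid at crop column 302 is centred over the cup, with no contact force yet. I ease it down.

```bash
python3 -m creep '[0,0,-0.001,0,0,0,-0.002,0,0,0,-0.002,0,0,0,-0.002,0]'; python3 -m creep '[0,0,-0.0005,0,0,0,-0.001,0,0,0,-0.001,0,0,0,-0.001,0]'
```

```text
t: 5.82
ee_pos: [494.0, -397.1, 81.9]
orientation: [-3.141, 0.0, 0.0]
ft_force: [-2.0, 2.1, 3.0]
width: 60.8
grasp_force: 30.0
t: 6.15
ee_pos: [494.2, -397.1, 81.5]
orientation: [-3.141, 0.0, -0.0]
ft_force: [-2.1, 2.7, 10.0]
width: 60.7
grasp_force: 30.0
```

```bash
python3 -m creep '[-0.0005,0.0007,0.001,0,-0.0005,0.0007,0.001,0,-0.0005,0.0007,0.001,0,-0.0005,0.0007,0.001,0]'; python3 -m creep '[0,0,0,0,0,0,0,0,0,0,0,0,0,0,0,0,0,0,0,0,0,0,0,0]' 1
python3 - <<'E'
from h import *
im,d=cams.get_image("side"); cv2.imwrite("pics/s4.png",cv2.resize(im[200:360,200:360],None,fx=3.7,fy=3.7)[:,:,::-1])
E
```

```text
t: 6.48
ee_pos: [493.6, -396.6, 81.7]
orientation: [3.142, -0.0, -0.0]
ft_force: [-1.2, 1.1, 2.8]
width: 60.6
grasp_force: 30.0
t: 6.98
ee_pos: [493.6, -396.5, 81.6]
orientation: [3.142, -0.0, -0.0]
ft_force: [0.0, -1.3, -0.2]
width: 87.8
grasp_force: 0.0
```

View pics/s4.png

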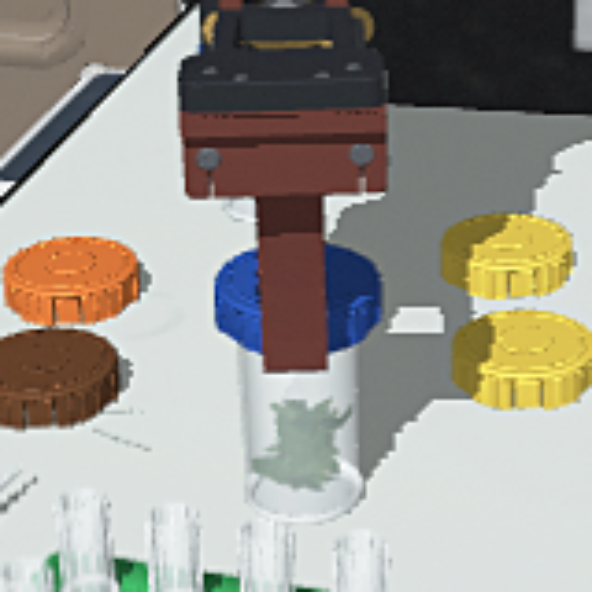

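Released: the lid is level on the rim at crop (299,300). I go straight up, shut the fingers and measure the lid.

```bash
python3 -m creep '[0,0,0.01,0,0,0,0.025,0,0,0,0.045,0,0,0,0.06,0,0,0,0.07,0,0,0,0.07,0]'; python3 -m creep '[0,0,0,0,0,0,0,0,0,0,0,0,0,0,0,0,0,0,0,0,0,0,0,0,0,0,0,0,0,0,0,0,0,0,0,0]' 0
python3 - <<'E'
from h import *
for n in("top","side"):
    im,d=cams.get_image(n)
    hsv=cv2.cvtColor(im,cv2.COLOR_RGB2HSV); m=((hsv[...,0]>100)&(hsv[...,0]<130)&(hsv[...,1]>120)&(hsv[...,2]>40)).astype(np.uint8)
    k,l,s,c=cv2.connectedComponentsWithStats(m)
    for i in range(1,k):
        if s[i,4]>150:
            P=cloud(n,d,l==i); print(n,c[i].round(),s[i,4],"med",np.median(P,0).round(1),"min",np.percentile(P,2,0).round(1),"max",np.percentile(P,98,0).round(1))
            T=P[P[:,2]>np.percentile(P[:,2],98)-4]; A=np.c_[T[:,:2]-T[:,:2].mean(0),np.ones(len(T))]; print("  plane",np.linalg.lstsq(A,T[:,2],rcond=None)[0].round(3), circ(T))
    if n=="side": cv2.imwrite("pics/s5.png",cv2.resize(im[180:340,200:360],None,fx=3.7,fy=3.7)[:,:,::-1])
E
```

```text
t: 7.53
ee_pos: [494.8, -397.6, 154.6]
orientation: [3.139, -0.0, 0.006]
ft_force: [0.2, -0.0, 0.3]
width: 87.7
grasp_force: 0.0
t: 8.28
ee_pos: [493.6, -396.5, 151.6]
orientation: [-3.142, 0.0, 0.0]
ft_force: [-0.1, 0.5, -0.1]
width: 31.2
grasp_force: 0.0
top [314. 132.] 1124 med [ 723.5 -237.9   88.3] min [ 696.1 -265.1   82.6] max [ 752.  -210.6   91.7]
  plane [-0.0000e+00  3.0000e-03  8.9205e+01] [ 724.7 -238.1   30.5]
top [561. 191.] 399 med [ 631.9 -666.5   28.5] min [ 596.1 -708.1    6.5] max [ 670.9 -657.9   46.1]
  plane [ 1.2000e-02 -1.9000e-02  4.4554e+01] [ 631.3 -684.1   36.8]
top [241. 289.] 1152 med [ 474.  -118.3   88.7] min [ 447.5 -145.8   84.8] max [501.  -91.   91.5]
  plane [2.0000e-03 1.0000e-03 8.9213e+01] [ 474.1 -118.    30. ]
side [261. 216.] 230 med [ 459.  -136.6   85.3] min [ 445.4 -150.9   70.6] max [469.4 -97.8  87.6]
  plane [4.1000e-02 1.4000e-02 8.6191e+01] [ 467.9 -120.2   30.9]
side [417. 235.] 521 med [ 715.9 -253.7   85.9] min [ 696.2 -272.2   70.3] max [ 737.8 -212.8   88.2]
  plane [ 2.3000e-02 -2.2400e-01  8.7707e+01] [ 721.1 -287.7   78.8]
side [280. 280.] 1113 med [ 494.  -410.8   91.3] min [ 465.5 -428.    76.3] max [ 522.3 -373.3   93.4]
  plane [-8.0000e-03  2.1000e-02  9.1829e+01] [ 494.9 -398.9   31.6]
side [510. 405.] 202 med [ 724.1 -660.7   64.7] min [ 717.3 -665.6   59.4] max [ 731.6 -651.6   67.1]
  plane [6.0000e-03 8.0000e-02 6.5278e+01] [ 724.2 -658.3    8.2]
side [ 67. 450.] 222 med [ 271.8 -640.    14.5] min [ 263.3 -644.2    6.7] max [ 277.2 -632.5   19.6]
  plane [-0.048  0.091 17.646] [ 269.6 -636.8    7.1]
```

View pics/s5.png

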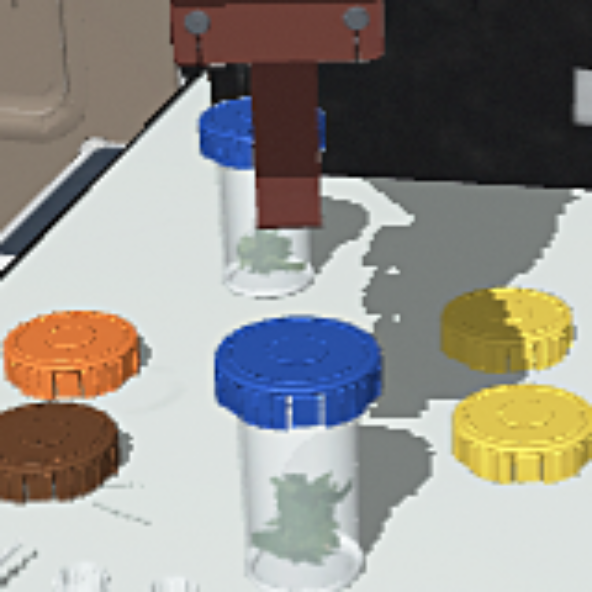

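The lid rests level on the rim, centred near (494,-397) and about 5 mm higher than on the closed cups, so it is seated loosely. I finish shutting the fingers and come down to just above the pad.

```bash
python3 -m creep '[0,-0.0005,0,0,0,-0.0005,0,0,0,-0.0005,0,0,0,-0.0005,0,0,0,-0.0005,0,0,0,-0.0005,0,0,0,-0.0005,0,0]' 0;  python3 -m creep '[0,0,-0.015,0,0,0,-0.03,0,0,0,-0.042,0,0,0,-0.05,0,0,0,-0.053,0,0,0,-0.053,0,0,0,-0.053,0,0,0,-0.053,0]'; python3 -m creep '[0,0,-0.001,0,0,0,-0.002,0,0,0,-0.003,0,0,0,-0.004,0,0,0,-0.004,0,0,0,-0.004,0]'
```

```text
t: 8.97
ee_pos: [493.6, -397.0, 151.7]
orientation: [-3.142, 0.0, -0.0]
ft_force: [0.1, 0.0, 0.2]
width: 0.3
grasp_force: 0.0
t: 9.63
ee_pos: [494.0, -397.4, 99.4]
orientation: [3.141, -0.0, 0.001]
ft_force: [0.4, -0.4, -0.5]
width: 0.6
grasp_force: 0.0
t: 10.13
ee_pos: [493.9, -397.4, 95.2]
orientation: [3.141, -0.0, 0.001]
ft_force: [0.7, -0.6, 3.6]
width: 0.4
grasp_force: 2.0
```

Contact at 95 mm, as expected. Now I push in small steps.

```bash
python3 -m creep '[0,0,-0.0005,0,0,0,-0.001,0,0,0,-0.0015,0,0,0,-0.0015,0]'; python3 -m creep '[0,0,-0.0005,0,0,0,-0.001,0,0,0,-0.0015,0,0,0,-0.0015,0]'; python3 -m creep '[0,0,-0.0005,0,0,0,-0.001,0,0,0,-0.0015,0,0,0,-0.0015,0]'
```

```text
t: 10.47
ee_pos: [494.2, -397.7, 94.5]
orientation: [3.14, -0.0, 0.002]
ft_force: [-0.9, -0.0, 10.4]
width: 0.7
grasp_force: 4.9
t: 10.8
ee_pos: [494.1, -397.7, 92.7]
orientation: [3.14, -0.0, 0.002]
ft_force: [-0.5, -0.8, 8.3]
width: 0.3
grasp_force: 3.9
t: 11.13
ee_pos: [493.8, -397.2, 90.8]
orientation: [3.141, -0.0, 0.001]
ft_force: [0.1, 0.2, -0.8]
width: 0.3
grasp_force: 0.0
```

It has passed the snap. I press on to the stop.

```bash
python3 -m creep '[0,0,-0.0005,0,0,0,-0.001,0,0,0,-0.001,0,0,0,-0.001,0]'; python3 -m creep '[0,0,-0.0005,0,0,0,-0.001,0,0,0,-0.001,0,0,0,-0.001,0]'
```

```text
t: 11.47
ee_pos: [493.6, -397.2, 89.9]
orientation: [3.141, -0.0, 0.0]
ft_force: [-2.2, 0.4, 8.1]
width: 0.5
grasp_force: 4.5
t: 11.8
ee_pos: [494.1, -397.5, 89.8]
orientation: [3.141, -0.0, 0.002]
ft_force: [-2.3, 2.0, 14.9]
width: 0.4
grasp_force: 7.5
```

```bash
python3 -m creep '[0,0,-0.0005,0,0,0,-0.001,0,0,0,-0.0015,0,0,0,-0.0015,0,0,0,-0.0015,0,0,0,-0.0015,0]'
python3 - <<'E'
from h import *
im,d=cams.get_image("side")
hsv=cv2.cvtColor(im,cv2.COLOR_RGB2HSV); m=((hsv[...,0]>100)&(hsv[...,0]<130)&(hsv[...,1]>120)&(hsv[...,2]>40)).astype(np.uint8)
m[:,:240]=0;m[:,320:]=0;m[:255]=0
P=cloud("side",d,m>0); print(np.percentile(P,2,0).round(1),np.percentile(P,98,0).round(1))
T=P[P[:,2]>np.percentile(P[:,2],98)-4]; A=np.c_[T[:,:2]-T[:,:2].mean(0),np.ones(len(T))]; print("plane",np.linalg.lstsq(A,T[:,2],rcond=None)[0].round(3),circ(T))
cv2.imwrite("pics/s6.png",cv2.resize(im[200:360,200:360],None,fx=3.7,fy=3.7)[:,:,::-1])
E
```

```text
t: 12.3
ee_pos: [494.6, -398.0, 89.7]
orientation: [3.139, -0.0, 0.004]
ft_force: [-4.6, 3.4, 23.7]
width: 0.6
grasp_force: 12.0
[ 466.3 -428.1   70.2] [ 522.4 -378.1   87.2]
plane [-8.0000e-03  2.7000e-02  8.5781e+01] [ 494.9 -398.9   31. ]
```

View pics/s6.png

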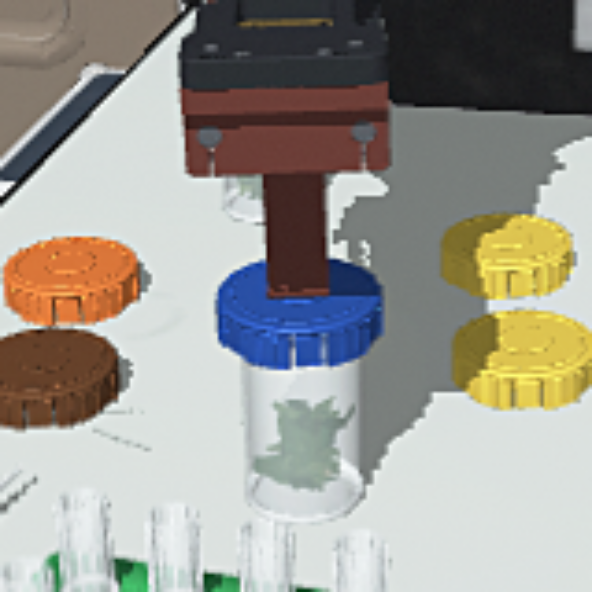

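The lid is down at closed-cup height (70 to 87 mm in the side cloud, as on the closed cups), and its tilt is unchanged from the level loose state. The fingers are on the pad at crop (298,293). I check that the push holds steady, then hand in.

```bash
python3 -m creep '[0,0,-0.0003,0,0,0,-0.0003,0,0,0,-0.0003,0,0,0,-0.0003,0,0,0,-0.0003,0,0,0,-0.0003,0]' && python3 -c "
from workcell import ticket; print(ticket.close_job())"
```

```text
t: 12.85
ee_pos: [494.7, -398.1, 89.6]
orientation: [3.139, -0.0, 0.004]
ft_force: [-4.5, 3.0, 25.5]
width: -0.0
grasp_force: 12.9
the job is handed in; nothing more can be done
None
```

The blue lid is clicked home and level on the upright cup, the fingers are still pressing down with about 25 N, the closed cups were left alone, and I handed the job in at about 13 s.

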